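Hold the prism cell in the open light path

TASK

One of the gem viewer's two light paths is blocked by the black slide, the other is open: take the amber prism cell off the steel block by its two white frosted faces, never touching its amber polished faces, and hold it upright in the open path, about halfway between lamp and receiver and centred on the lens, so that the light would pass squarely through the middle of both polished faces. Do not let the cell touch the viewer, and leave the glue bottle, stone dish and drill box where they are. Finish while still holding the cell there, motionless in the gripper.

Things in the scene. Friction and masses are not known exactly. Their poses are not given: they have to be found in the camera images.
- cell: loose upright prism cell, 28 (x) x 34 (y) x 52 (z) mm, 65 to 125 g, standing on the steel block, yaw within 0.9 rad of 0. Origin at the centre of its underside, z up. Its +y and -y faces are white, frosted, 34 mm apart, 26 mm wide: grip it there (fingers close along its y). Its amber polished faces look along +x and -x. Top and bottom are white; it looks the same after a half turn
- cell_center (a point): centre of the cell, 26 mm above its underside; axes as the cell's
- polished_front: amber polished face plate of the cell on its -x side, 26 x 46 mm, 3 mm thick; origin at the plate's centre; the gripper must not touch it
- polished_back: the same on the cell's +x side
- bench_block: square steel block 64 x 64 x 18 mm, fixed to the bench, on which the cell stands; origin at the centre of its underside
- viewer: fixed gem viewer, base 270 (x) x 180 (y) x 10 mm; origin under its centre. Grey lamp housing, 100 mm high, at the +x end; the slides before it reach in to x = 74 mm, 118 mm high. Black receiver, 96 mm high, at the -x end, tubes ending at x = -78 mm; free space between. Two level light paths, 8 mm across, run along its x from lenses to tubes at y = +45 and -45 mm, 75 mm above the bench
- path_left (a point): the middle of the viewer's light path at its y = +45 mm, halfway between lamp and receiver (viewer x = 0), 75 mm above the bench; axes as the viewer's, x along the light
- path_right (a point): the same for the light path at the viewer's y = -45 mm
- dark_slide: closed black slide with a red tab, 3 x 36 x 108 mm, fixed upright before one of the two lenses (either one), viewer x = +75.5 mm; that path is blocked. Origin at the centre of its lower edge, 10 mm above the bench
- window_slide: white slide with a 24 mm square window and a white tab, same size, fixed before the other lens, whose light shines through; that path is open. Origin at the centre of its lower edge
- glue_bottle: small loose glue bottle, 27 mm across, 59 mm high, bystander; origin under its centre
- stone_dish: loose round dish of stones, 119 mm across, 37 mm high, bystander; origin under its centre
- drill_box: small loose clear box, 38 x 55 x 17 mm, bystander; origin under its centre

How it is judged:
On the way:
1. the cell is lifted clear of the steel block in the gripper (contact force between the fingers and cell above 1 N and contact force between cell and bench_block below 0.05 N and height (world z) of cell_center above 0.054 m), for 0.2 s.
At the end, for the whole second after the job is handed in: Held still in the gripper, touching nothing else; the cell's centre within 8 mm sideways and 12 mm in height of the uncovered light path and within 35 mm of its middle along the light; polished faces square to the light and cell upright, each within 0.15 rad; speed under 20 mm/s (((y of dark_slide in the frame of viewer below 0 m and (x of cell_center in the frame of path_left between -0.035 and 0.035 m and y of cell_center in the frame of path_left between -0.008 and 0.008 m and z of cell_center in the frame of path_left between -0.012 and 0.012 m)) or (y of dark_slide in the frame of viewer above 0 m and (x of cell_center in the frame of path_right between -0.035 and 0.035 m and y of cell_center in the frame of path_right between -0.008 and 0.008 m and z of cell_center in the frame of path_right between -0.012 and 0.012 m))) and angle between the x axis of cell and the x axis of viewer, either way round below 0.15 rad and angle between cell's own z axis and vertical below 0.15 rad and linear speed of cell below 0.02 m/s and contact force between the fingers and cell above 1 N and contact force between cell and viewer below 0.05 N and contact force between cell and dark_slide below 0.05 N and contact force between cell and window_slide below 0.05 N); the arm keeps its last pose, push and grip.
It fails at once if the gripper or arm touches a polished face of the cell (contact force between any of the fingers, the arm and polished_front above 0.3 N or contact force between any of the fingers, the arm and polished_back above 0.3 N).
It fails at once if the cell strikes the viewer or its slides (contact force between cell and viewer above 1 N or contact force between cell and dark_slide above 1 N or contact force between cell and window_slide above 1 N).
It fails at once if the glue bottle, stone dish or drill box is moved more than 15 mm (distance of any of glue_bottle, stone_dish, drill_box from where it was at the start of the episode above 0.015 m).
It also fails if it takes over 35 s, if anything falls off the work surface, if the arm or the gripper's body presses on something with over 40 N, if the wrist force passes 120 N, or if a joint passes its speed limit or range.

ROBOT

A 7-joint arm with a two-finger parallel gripper is mounted at the origin on a cart in front of the work surface, level with it; the furniture and walls round the work are solid. World frame = base frame: x ahead of the robot, y to its left, z up, the work surface at z = 0. Lengths are in m, angles in rad, forces in N, time in s.
With the tool pointing down it reaches from about 0.425 to 0.875 m from the base axis. Payload 4.7 kg.
Tool frame: the origin (TCP) lies midway between the tips of the shut fingers; the grasp point (between the pads) lies 19 mm behind it; z points along the fingers, y is the line along which they close (so a half turn about z gives the same grasp; the last joint's range is limited). The gripper opens to 87 mm and grips with 3 to 60 N. Pads are 19 mm wide; open, the fingers measure 117 mm over their backs; the gripper's body (75 mm by 190 mm) begins 51 mm behind the grasp point.
Start: joints at [1.136, 0.321, -0.07, 1.45, 0.023, 1.371, -0.057], TCP at [0.282, -0.586, 0.223] pointing down, gripper open.
Joint ranges: [-2.86, 2.86], [-0.3, 2.09], [-1.38, 1.24], [0.06, 2.45], [-1.56, 4.7], [0.09, 2.05], [-2.69, 2.69]. Speed limits (rad/s): [2.57, 2.57, 3.14, 3.14, 3.14, 3.14, 3.14].

INTERFACE

Orientations are given as a rotation vector (axis times angle).
In Python, from bench import ctrl gives the robot as it stands. The module is installed in compiled form; this text tells all that it offers.
- The arm moves only by the shell command python3 -m handwheel 'ROWS' [FORCE]. ROWS is JSON, a list of rows, each a list of 7 numbers: the finger opening in m, from 0 to 0.087, then the shift along the tool's x, y, z in m, then the turn, a rotation vector about the tool's x, y, z in degrees. A call has 1 to 12 rows; each row shifts and turns the commanded pose from where the row before left it, along the tool's axes as they then stand; what a row does not reach is not made up. A row lasts 1/8 s, in which the tool goes at most 62.5 mm and 10.7 degrees, less where a joint would pass 70% of its speed; a pose out of reach is approached as far as the arm can. A call is refused whole if a number of a shift passes 0.0625 or a number of a turn 10.7, either way. A call with a gripper value outside its range is refused whole. The fingers move at their own pace and stop on an object; FORCE is the grip in N (left out, the last holds). Time passes only in rows, so rows that do not move let the fingers close. It gives the time, the measured TCP pose, the force, the opening and the grip force at its end, in the units of the state.
- ctrl.get_state(): the state, without advancing time (a new reading comes with each control period).
- ctrl.get_image(name): name is "side" or "top"; returns (picture, depth): 480x640x3 uint8, blue, green, red; 480x640 float32, m along the optical axis (not along the pixel's ray), 0 where there is no reading.
- ctrl.camera_info(name): a dict with "intrinsics" (3x3 intrinsics, pixels), "R" (3x3) and "t" (3): a world point X has camera coordinates R X + t. Camera axes: x right, y down, z forward; pixel columns grow to the right and rows downward; lengths in m; the calibration is good to about 2 mm. A picture is of the moment at which its call begins. camera_info takes no time and is no camera call.
- ctrl.close_job(): hands the job in; it is judged then, once.
The state is a dict: "time": time; "joint_positions": joint angles; "qd": joint speeds; "joint_torque": joint torques, N m; "position": TCP position; "tool_rot": TCP orientation; "ft_force": force on the tool from outside, world axes, zero at the start; "torque": the same for the moment, N m; "grip_width": opening from 0.0 (shut) to 1.0 (fully open); "grip_force": force on a finger pad.
Only numpy, scipy, OpenCV 4.12 (cv2) and the standard library are available. Lean on these libraries where they do the work, as an engineer would, in place of code of your own. Each camera call takes 0.05 s, during which the arm holds its last target. There are 200 camera calls.

## Working session

There is one attempt and no reset: what is moved stays moved. The work goes in short steps, Python scripts to look and compute and a shell command to move; the robot and the scene stay as the last step left them, time stands still between calls to the robot, and variables do not carry over. Pictures are saved under pics/ and viewed, at most 10 in all, crops included, and the job is handed in when it is done.

```bash
mkdir -p pics; cat > h.py <<'E'
from bench import ctrl
import numpy as np, cv2
from scipy.spatial.transform import Rotation as Ro
def pts(name,d):
    c=ctrl.camera_info(name);K=np.array(c["intrinsics"]);R=np.array(c["R"]);t=np.array(c["t"])
    v,u=np.mgrid[0:480,0:640]
    P=np.stack([(u-K[0,2])/K[0,0]*d,(v-K[1,2])/K[1,1]*d,d],-1)
    return (P-t)@R
E
python3 - <<'E'
from h import *
for n in("top","side"):
    im,d=ctrl.get_image(n);cv2.imwrite(f"pics/{n}0.png",im);np.save(n+"0.npy",d)
    c=ctrl.camera_info(n);print(n,c)
s=ctrl.get_state();print(s["time"],s["position"],Ro.from_rotvec(s["tool_rot"]).as_matrix().round(3))
E
```

```text
top {'intrinsics': array([[566.20661514,   0.        , 314.51799486],
       [  0.        , 566.20661514, 234.45791547],
       [  0.        ,   0.        ,   1.        ]]), 'R': array([[-0.21952162, -0.97558334, -0.00688489],
       [-0.94487916,  0.21435932, -0.24749435],
       [ 0.2429272 , -0.04782497, -0.96886488]]), 't': array([0.32161994, 0.47422519, 1.14880512])}
side {'intrinsics': array([[485.74471719,   0.        , 314.91401801],
       [  0.        , 485.74471719, 226.71096737],
       [  0.        ,   0.        ,   1.        ]]), 'R': array([[ 0.89191947, -0.45188138, -0.01681912],
       [-0.29558466, -0.55446717, -0.77794336],
       [ 0.34221246,  0.6988343 , -0.62810927]]), 't': array([-0.37720061,  0.32136857,  0.58516773])}
0.1 [ 0.2817334  -0.58521062  0.22156165] [[ 0.901  0.434 -0.001]
 [ 0.434 -0.901  0.002]
 [-0.    -0.002 -1.   ]]
```

View pics/top0.png

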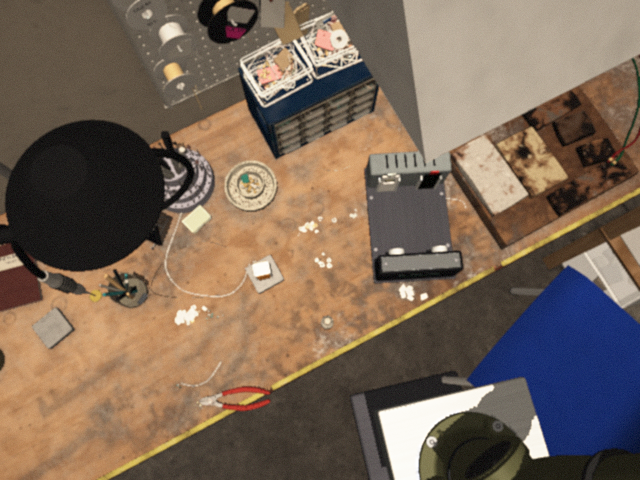

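View pics/side0.png

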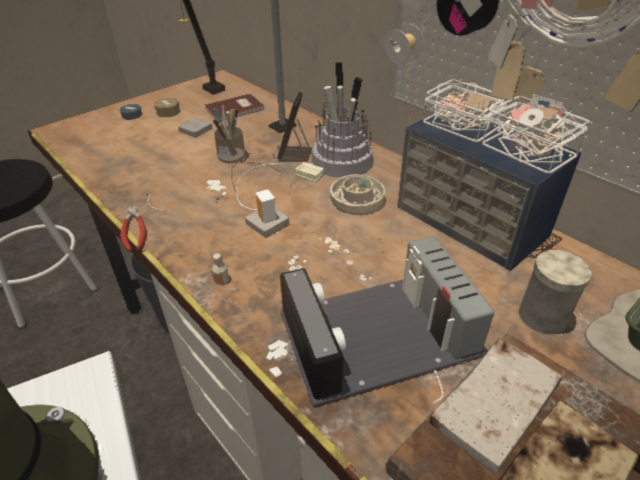

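The top view shows the cell at (262,269) on its block, and the viewer spanning about (370-460, 155-280). The dark slide with the red tab is at (432,178) on the image right (viewer -y). The window slide is at (390,180), so the left path is open. I'll measure next.

```bash
python3 - <<'E'
from h import *
d=np.load("top0.npy");P=pts("top",d);im=cv2.imread("pics/top0.png")
def rect(m,l):
    q=P[m];
    if len(q)<5: print(l,len(q));return
    r=cv2.minAreaRect((q[:,:2]*1000).astype(np.float32));print(l,len(q),"ctr",np.round(r[0],1),"size",np.round(r[1],1),"ang",round(r[2],2),"z",np.percentile(q[:,2],[5,50,95]).round(4))
v,u=np.mgrid[0:480,0:640];z=P[...,2];ok=d>0
def box(a,b,c,e): return ok&(u>=a)&(u<c)&(v>=b)&(v<e)
def big(m):
    n,L,S,_=cv2.connectedComponentsWithStats(m.astype(np.uint8));
    return L==1+np.argmax(S[1:,4]) if n>1 else m
rect(big(box(240,245,290,300)&(z>.063)&(z<.078)),"celltop")
rect(big(box(240,245,295,300)&(z>.012)&(z<.025)),"block")
rect(big(box(350,140,475,290)&(z>.004)&(z<.016)),"base")
rect(big(box(350,230,475,290)&(z>.088)&(z<.102)),"recv")
rect(big(box(350,140,475,200)&(z>.094)&(z<.105)),"lamp")
rect(big(box(375,150,412,200)&(z>.108)&(z<.13)),"slideL")
rect(big(box(412,150,450,200)&(z>.108)&(z<.13)),"slideR")
# obstacles near: shade, grey box
for p in [(90,190),(450,60),(500,120),(415,100),(165,150),(250,185),(327,322),(195,218)]: print(p,P[p[1],p[0]].round(3),d[p[1],p[0]])
out=np.hstack([cv2.resize(im[240:300,230:300],None,fx=5.5,fy=6,interpolation=3),cv2.resize(im[145:290,360:470],None,fx=3.6,fy=360/145,interpolation=3)]);cv2.imwrite("pics/crop.png",out);print(out.shape)
E
```

```text
celltop 211 ctr [484.8 335. ] size [28.8 33.8] ang 0.07 z [0.0647 0.0688 0.0724]
block 561 ctr [483.6 333.7] size [65.2 64. ] ang 16.78 z [0.0135 0.0172 0.0211]
base 5039 ctr [539.4  -8.6] size [185.9 245.4] ang 80.04 z [0.0053 0.009  0.013 ]
recv 1756 ctr [425.6  11.7] size [174.1  53.8] ang 81.05 z [0.0899 0.0948 0.0988]
lamp 1543 ctr [631.  -21.7] size [173.5  58.9] ang 80.51 z [0.0952 0.0987 0.1026]
slideL 22 ctr [612.1  26.9] size [16.8  4.1] ang 83.19 z [0.1103 0.1139 0.1177]
slideR 23 ctr [596.7 -61.7] size [17.2  3.7] ang 77.22 z [0.1102 0.1147 0.1181]
(90, 190) [0.401 0.395 0.856] 0.39822122
(450, 60) [0.309 0.217 1.104] 0.1440429
(500, 120) [0.3   0.199 1.08 ] 0.16613266
(415, 100) [0.304 0.226 1.096] 0.15016076
(165, 150) [0.515 0.378 0.654] 0.62242156
(250, 185) [0.685 0.324 0.029] 1.2721883
(327, 322) [0.347 0.225 0.061] 1.1634078
(195, 218) [0.64  0.459 0.018] 1.2646531
(360, 781, 3)
```

View pics/crop.png

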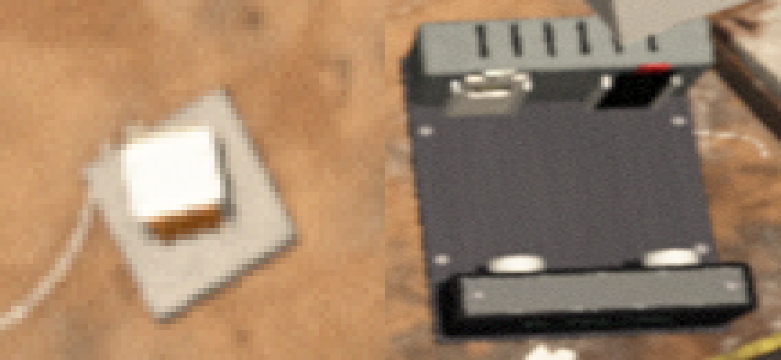

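```bash
python3 - <<'E'
from h import *
c=ctrl.camera_info("top");K,R,t=c["intrinsics"],c["R"],c["t"];C=-R.T@t
im=cv2.imread("pics/top0.png").astype(int)
cr=im[250:290,240:290]
m=(cr.min(-1)>215).astype(np.uint8)
n,L,S,_=cv2.connectedComponentsWithStats(m);k=1+np.argmax(S[1:,4]);print(S[k])
vv,uu=np.nonzero(L==k)
co=np.concatenate([np.c_[uu+a,vv+b] for a in(-.5,.5) for b in(-.5,.5)])+[240,250]
r=(np.c_[co,np.ones(len(co))]@np.linalg.inv(K).T)@R
w=C+r*((.070-C[2])/r[:,2])[:,None]
print(C,cv2.minAreaRect((w[:,:2]*1000).astype(np.float32)))
d=np.load("top0.npy");P=pts("top",d)
q=P[100:300,0:190].reshape(-1,3);q=q[(d[100:300,0:190].ravel()>0)&(q[:,2]>.35)]
print("shade min/max",q.min(0),q.max(0))
q=P[:,390:];q=q[(d[:,390:]>0)&(q[...,2]>.8)];print("grey",q.min(0),q.max(0))
E
python3 -m handwheel '[[0.087,0.0534,-0.027,0,0,0,0],[0.087,0.0534,-0.027,0,0,0,0],[0.087,0.0534,-0.027,0,0,0,0],[0.087,0.0534,-0.027,0,0,0,0],[0.087,0.0534,-0.027,0,0,0,0],[0.087,0.0534,-0.027,0,0,0,0],[0.087,0.0368,-0.0488,0,0,0,0],[0.087,0.0368,-0.0488,0,0,0,0],[0.087,0.0368,-0.0488,0,0,0,0],[0.087,0.0368,-0.0488,0,0,0,0],[0.087,0.0368,-0.0488,0,0,0,0],[0.087,0,0,0,0,0,0]]'
python3 -c "
from h import *
print(ctrl.get_state()['joint_positions'])"
```

```text
[ 13  11  17  15 194]
[0.23961202 0.26705404 1.2326193 ] ((485.1427917480469, 335.1354675292969), (35.54523468017578, 28.86142349243164), 88.7552261352539)
shade min/max [0.35468089 0.35174164 0.35001158] [0.81038817 0.70578246 0.86339984]
grey [0.29168135 0.15097615 1.07776544] [0.3215791  0.23138479 1.1219372 ]
time: 1.6
position: [0.5602, 0.0064, 0.2225]
tool_rot: [-3.056, -0.715, -0.001]
ft_force: [-0.1, -0.0, -0.1]
grip_width: 0.998
grip_force: 0.0
[ 0.41065085  0.16379676 -0.51928909  1.66311933  0.08015619  1.33637837
 -1.23265049]
```

```bash
python3 - <<'E'
from h import *
d=np.load("top0.npy");P=pts("top",d)
m=(d>0)&(P[...,2]>.2)&(P[...,2]<.9)&(P[...,0]<.62)&(P[...,1]>.15)
q=P[m];print(len(q),np.percentile(q[:,2],[0,1,5,25,50]),q[q[:,2].argsort()[:5]].round(3), q[:,:2].min(0))
q=q[q[:,2]>.5];print(q[np.hypot(q[:,0],q[:,1]).argmin()])
E
python3 -m handwheel '[[0.087,0.0125,-0.0548,0,0,0,0],[0.087,0.0125,-0.0548,0,0,0,0],[0.087,0.0125,-0.0548,0,0,0,0],[0.087,0,0,0,0,0,0]]'
```

```text
21129 [0.33419589 0.42183021 0.53656404 0.8214166  0.83439698] [[0.444 0.584 0.334]
 [0.445 0.596 0.335]
 [0.443 0.595 0.335]
 [0.438 0.579 0.336]
 [0.437 0.587 0.336]] [0.35468089 0.35174164]
[0.37488395 0.36787481 0.81419877]
time: 2.1
position: [0.5207, 0.1685, 0.2226]
tool_rot: [-3.058, -0.712, 0.0]
ft_force: [-0.6, -0.9, -0.6]
grip_width: 0.997
grip_force: 0.0
```

```bash
python3 -m handwheel '[[0.087,0.0133,-0.0552,0.02,0,0,0],[0.087,0.0133,-0.0552,0.02,0,0,0],[0.087,0.0133,-0.0552,0.02,0,0,0],[0.087,0,0,0,0,0,9.4],[0.087,0,0,0,0,0,9.4],[0.087,0,0,0,0,0,9.4],[0.087,0,0,0,0,0,0],[0.087,0,0,0,0,0,0]]'
python3 - <<'E'
from h import *
s=ctrl.get_state();print(s["position"],Ro.from_rotvec(s["tool_rot"]).as_matrix().round(3),s["joint_positions"].round(2))
im,d=ctrl.get_image("side");a=cv2.resize(im[150:270,190:350],None,fx=5,fy=5,interpolation=3)
np.save("s1.npy",d);cv2.imwrite("pics/s1.png",a)
im,d=ctrl.get_image("top");cv2.imwrite("pics/t1.png",im)
E
```

```text
time: 3.1
position: [0.4873, 0.3289, 0.1623]
tool_rot: [3.14, -0.066, -0.0]
ft_force: [0.5, -0.5, 0.8]
grip_width: 0.999
grip_force: 0.0
[0.48734647 0.3288796  0.16225813] [[ 0.999 -0.042 -0.   ]
 [-0.042 -0.999 -0.001]
 [-0.     0.001 -1.   ]] [-0.09  0.29 -0.65  1.67  0.19  1.24 -2.39]
```

View pics/s1.png

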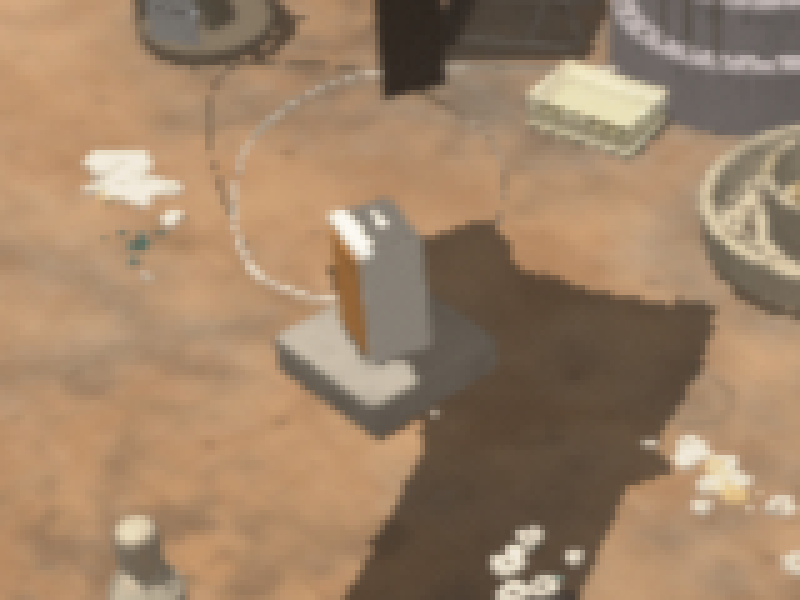

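The side crop shows the cell on its block: amber -x face at left, frosted -y face toward the camera (bottom corners near (372,361) and (433,345), top-front corner near (362,258)), and nothing close to it. Now I'll cross-check its pose from this view.

```bash
python3 - <<'E'
from h import *
c=ctrl.camera_info("side");K,R,t=c["intrinsics"],c["R"],c["t"];C=-R.T@t
def pr(p,z):
    u=(np.array(p)+.5)/5-.5+[190,150]
    r=R.T@np.linalg.inv(K)@[*u,1];return (C+r*(z-C[2])/r[2])[:2]*1000
for p,z in [((370,361),.018),((433,345),.018),((345,332),.018),((329,211),.07),((362,258),.07),((388,198),.07),((420,232),.07)]: print(p,pr(p,z).round(1))
d=np.load("s1.npy");P=pts("side",d);v,u=np.mgrid[0:480,0:640]
m=(u>262)&(u<278)&(v>190)&(v<225)&(P[...,2]>.028)&(P[...,2]<.062)&(d>0)
q=P[m];q=q[(q[:,0]>.475)&(q[:,0]<.495)&(q[:,1]<.33)];f=np.polyfit(q[:,0],q[:,1],1);print(len(q),"face yaw",np.degrees(np.arctan(f[0])),"y at .485",np.polyval(f,.485))
for X in [(.485,.335,.07),(.4873,.3289,.1623)]:
    p=K@(R@np.array(X)+t);print(p[:2]/p[2])
E
```

```text
(370, 361) [471.9 320.3]
(433, 345) [498. 318.]
(345, 332) [470.1 342.5]
(329, 211) [472.5 352.6]
(362, 258) [472.1 317.3]
(388, 198) [496.3 349.9]
(420, 232) [498.3 322.6]
132 face yaw 0.6615133158559159 y at .485 0.31902043709213723
[264.7661205 194.6167879]
[263.06094633 154.22498443]
```

```bash
python3 -m handwheel '[[0.087,-0.0026,-0.0062,0.02,0,0,0],[0.087,0,0,0.03,0,0,0],[0.087,0,0,0.025,0,0,0],[0.087,0,0,0,0,0,0],[0.087,0,0,0,0,0,0]]'
python3 - <<'E'
from h import *
s=ctrl.get_state();print(s["position"],s["tool_rot"],s["joint_positions"].round(2))
im,d=ctrl.get_image("side");a=cv2.resize(im[150:250,200:320],None,fx=6,fy=6,interpolation=3)
cv2.imwrite("pics/s2.png",a)
E
```

```text
time: 3.82
position: [0.4845, 0.3368, 0.0878]
tool_rot: [-3.14, 0.067, -0.0]
ft_force: [0.8, 1.3, 0.6]
grip_width: 0.999
grip_force: 0.0
[0.4844793  0.33677994 0.0877536 ] [-3.14036731e+00  6.68911363e-02 -1.89018198e-04] [-0.12  0.37 -0.64  1.74  0.24  1.11 -2.45]
```

View pics/s2.png

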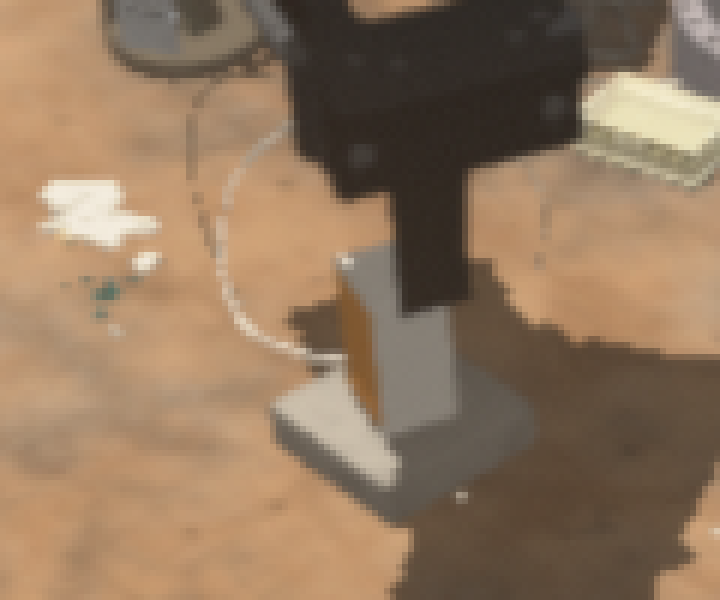

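The near finger sits over the frosted face, about centred between its edges at (375–455, ~310). I'll go down and grip.

```bash
python3 -m handwheel '[[0.087,0.0005,0.0016,0.02,0,0,0],[0.087,0,0,0.02,0,0,0],[0.087,0,0,0.0117,0,0,0],[0.087,0,0,0,0,0,0],[0.03,0,0,0,0,0,0],[0.03,0,0,0,0,0,0],[0.03,0,0,0,0,0,0],[0.03,0,0,0,0,0,0],[0.03,0,0,0,0,0,0],[0.03,0,0,0,0,0,0]]' 25
python3 - <<'E'
from h import *
s=ctrl.get_state();print(s["position"],s["tool_rot"],s["joint_positions"].round(2))
E
```

```text
time: 5.12
position: [0.4849, 0.3346, 0.0358]
tool_rot: [3.141, -0.068, 0.0]
ft_force: [0.2, -0.8, 0.3]
grip_width: 0.408
grip_force: 0.6
[0.48493281 0.33455108 0.03583087] [ 3.14073759e+00 -6.81345349e-02  1.25180519e-05] [-0.14  0.43 -0.62  1.79  0.28  1.02 -2.48]
```

```bash
python3 -m handwheel '[[0.02,0,0,0,0,0,0],[0.02,0,0,0,0,0,0],[0.02,0,0,0,0,0,0],[0.02,0,0,0,0,0,0],[0.02,0,0,-0.02,0,0,0],[0.02,0,0,-0.02,0,0,0],[0.02,0,0,0,0,0,0]]' 25
python3 -m handwheel '[[0.02,0,0,-0.04,0,0,0],[0.02,0,0,-0.04,0,0,0],[0.02,0,0,0,0,0,0],[0.02,0,0,0,0,0,0]]'
```

```text
time: 6.0
position: [0.4866, 0.336, 0.0788]
tool_rot: [-3.138, 0.068, -0.007]
ft_force: [0.3, 0.4, -1.6]
grip_width: 0.391
grip_force: 24.6
time: 6.5
position: [0.4845, 0.3341, 0.155]
tool_rot: [3.14, -0.068, -0.001]
ft_force: [0.3, 0.1, -1.4]
grip_width: 0.391
grip_force: 24.6
```

```bash
python3 -m handwheel '[[0.02,0.0081,0.0365,-0.01,0,0,0],[0.02,0.0081,0.0365,-0.01,0,0,0],[0.02,0.0081,0.0365,-0.01,0,0,0],[0.02,0.0081,0.0365,0,0,0,0],[0.02,0.0081,0.0365,0,0,0,0],[0.02,0.0081,0.0365,0,0,0,0],[0.02,0.0081,0.0365,0,0,0,0],[0.02,0.0081,0.0365,0,0,0,0],[0.02,0,0,0,0,0,3.5],[0.02,0,0,0,0,0,3.4],[0.02,0,0,0,0,0,0],[0.02,0,0,0,0,0,0]]'
python3 - <<'E'
from h import *
s=ctrl.get_state();print(s["position"],Ro.from_rotvec(s["tool_rot"]).as_matrix().round(3),s["joint_positions"].round(2))
E
```

```text
time: 8.0
position: [0.5364, 0.0401, 0.1849]
tool_rot: [3.131, -0.255, -0.003]
ft_force: [0.5, -0.8, -1.3]
grip_width: 0.388
grip_force: 24.6
[0.53644513 0.04009645 0.18485471] [[ 0.987 -0.162 -0.002]
 [-0.162 -0.987 -0.   ]
 [-0.002  0.    -1.   ]] [ 0.31  0.13 -0.47  1.77  0.06  1.26 -1.91]
```

```bash
python3 -m handwheel '[[0.02,0.0005,0.0006,0.02,0,0,0],[0.02,0,0,0.02,0,0,0],[0.02,0,0,0.02,0,0,0],[0.02,0,0,0.02,0,0,0],[0.02,0,0,0.02,0,0,0],[0.02,0,0,0.018,0,0,0],[0.02,0,0,0,0,0,0],[0.02,0,0,0,0,0,0],[0.02,0,0,0,0,0,0]]'
python3 - <<'E'
from h import *
s=ctrl.get_state();print(s["position"],Ro.from_rotvec(s["tool_rot"]).as_matrix().round(3))
im,d=ctrl.get_image("side");cv2.imwrite("pics/s3.png",cv2.resize(im[210:410,260:500],None,fx=3,fy=3,interpolation=3));np.save("s3.npy",d)
im,d=ctrl.get_image("top");cv2.imwrite("pics/t3.png",cv2.resize(im[140:290,340:490],None,fx=4,fy=4,interpolation=3))
E
```

```text
time: 9.12
position: [0.5382, 0.0394, 0.0688]
tool_rot: [-3.131, 0.257, -0.003]
ft_force: [0.0, 0.5, -1.5]
grip_width: 0.39
grip_force: 24.6
[0.5382069  0.03943049 0.06878007] [[ 0.987 -0.163  0.002]
 [-0.163 -0.987 -0.   ]
 [ 0.002 -0.    -1.   ]]
```

View pics/s3.png

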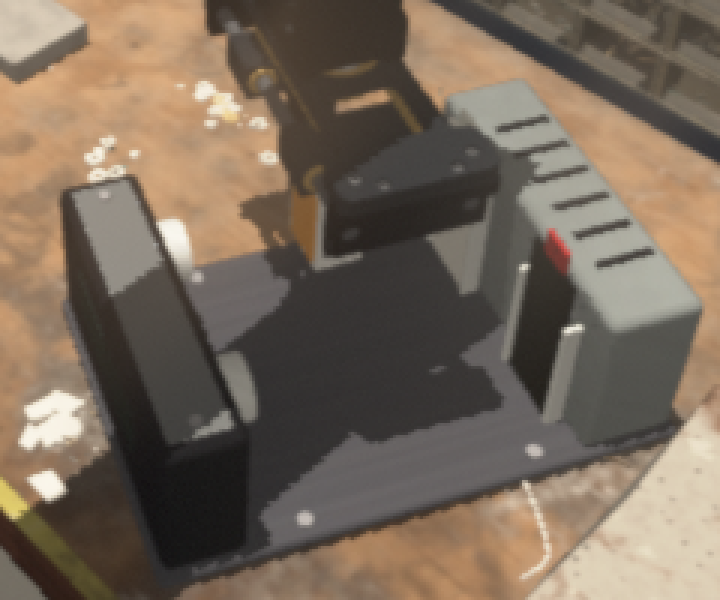

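View pics/t3.png

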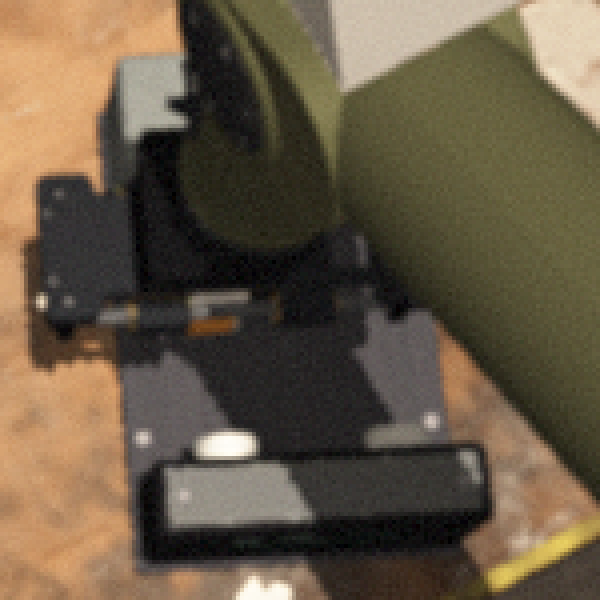

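The cell hangs in the left (open) path: amber -x face at (190–240, 325) in the top crop, in line with the tube at (227,445). In the side crop its lower near corner is at (318,268), with nothing touching it. I'll check numerically by projecting the expected points.

```bash
python3 - <<'E'
from h import *
a=np.radians(-9.4);Rz=np.array([[np.cos(a),-np.sin(a)],[np.sin(a),np.cos(a)]])
def W(o,x,y,z): return np.r_[np.array(o)+Rz@[x,y],z]
def px(n,X,o,s):
    c=ctrl.camera_info(n);p=c["intrinsics"]@(c["R"]@X+c["t"]);return ((p[:2]/p[2]-o+.5)*s-.5).round(0)
cell=(.538,.0394);v=(.5298,-.005)
for dy in(-.017,.017): print("cell bottom -x",dy,px("side",W(cell,-.014,dy,.051),[260,210],3), "top cam, top edge",px("top",W(cell,-.014,dy,.103),[340,140],4),"bot",px("top",W(cell,-.014,dy,.051),[340,140],4))
for dy in(.045,-.045): print("tube end",px("side",W(v,-.078,dy,.075),[260,210],3),px("top",W(v,-.078,dy,.075),[340,140],4))
for x in(-.135,.135):
  for y in(-.09,.09): print("base corner",x,y,px("side",W(v,x,y,.01),[260,210],3),px("top",W(v,x,y,.01),[340,140],4))
d=np.load("s3.npy");P=pts("side",d)
for p in((302,225),(322,240),(312,262)): print(P[210+p[1]//3,260+p[0]//3].round(4))
E
```

```text
cell bottom -x -0.017 [313. 272.] top cam, top edge [251. 305.] bot [237. 332.]
cell bottom -x 0.017 [289. 227.] top cam, top edge [185. 309.] bot [174. 335.]
tube end [183. 246.] [223. 440.]
tube end [243. 384.] [394. 431.]
base corner -0.135 -0.09 [156. 583.] [464. 554.]
base corner -0.135 0.09 [ 59. 296.] [135. 574.]
base corner 0.135 -0.09 [678. 428.] [408.  91.]
base corner 0.135 0.09 [506. 186.] [ 96. 109.]
[0.5238 0.0423 0.068 ]
[0.5225 0.0206 0.0777]
[0.5233 0.0285 0.0545]
```

```bash
python3 -m handwheel '[[0.02,0,0,0.001,0,0,0],[0.02,0,0,0,0,0,0],[0.02,0,0,0,0,0,0],[0.02,0,0,0,0,0,0]]'; python3 -c "
from bench import ctrl
print(ctrl.close_job())"
```

```text
time: 9.72
position: [0.5374, 0.0394, 0.0668]
tool_rot: [3.131, -0.257, -0.0]
ft_force: [-0.1, -1.0, -0.6]
grip_width: 0.395
grip_force: 24.6
the job is handed in; nothing more can be done
None
```

I handed the job in at 9.7 s with the cell held still and upright in the open left path; the camera check put it within about 3 mm of centre, touching nothing, but the interface returned no verdict.

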